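# Fit the tabbed cover on the sample-block unit

## Task

Put the blue cover back on the white sample-block unit: tilt it, hook its two yellow tabs under the grey lip of the unit, then swing the other edge down until the cover lies flat and fully home inside the rim, and let go. Lower it by hand all the way, do not let it drop or slam, and leave the other things on the bench where they are.

Things in the scene. Friction and masses are not known exactly. Their poses are not given: they have to be found in the camera images.
- cover: Loose blue rectangular cover, about 160 g, lying flat on the worktop, right way up. Plate 120 (own x) x 100 (own y) x 5 mm thick. Origin: centre of the plate's underside; z up through the plate. Yellow tabs on its -x edge, black handle bar in the middle. Tall fixed binders stand behind it (world x from 0.535 m, y from 0.27 m, 320 mm high).
- cover_handle (a point): Top centre of the cover's handle bar: cover x = 0, y = 0, z = 30 mm. The bar is 14 mm (cover x) by 70 mm (cover y) and stands 25 mm above the plate (z = 5 to 30 mm); grip it across its 14 mm. Axes as the cover's.
- cover_tabs (a point): Point between the two tabs, 2 mm short of their tips: cover x = -72, y = 0, z = 2 mm. Each tab is 24 mm wide and 4 mm thick (cover z 0 to 4), at cover y = -28 and +28 mm, and sticks out 14 mm beyond the plate, to cover x = -74 mm. Axes as the cover's.
- block_unit: White bench unit for sample tubes, 176 x 132 mm, 64 mm high, fixed to the worktop. Origin: on the worktop under the centre of the cover's seat; z up; own -x is the side with the grey hook rail and a small display, which looks toward the robot.
- seat (a point): Centre of the flat deck the cover rests on, unit x = 0, y = 0, z = 50 mm, axes as the unit's. Cover home: its origin here, axes parallel, tabs under the lip. Walls 10 mm high round it: inner faces at y = -53 and +53 mm and at x = +62 mm (far wall, notched in the middle); hook rail at -x. Play of the cover: 2 mm each way in x, 3 mm in y.
- hook_lip (a point): Middle of the lip's lower inner edge: unit x = -66, y = 0, z = 60 mm, axes as the unit's. The grey lip, 4 mm thick, overhangs the deck by 10 mm across the full width, 10 mm above it; the wall behind is at x = -76 mm. The cover cannot go in flat; with tab tips on the deck, tilts (tab edge low) of 5 to 25 degrees go in.
- microscope: Tall white microscope, fixed, an obstacle between the right side of the bench and the unit. Origin: on the worktop under its middle. Its foot reaches about 140 mm round the origin; the two black eyepieces stick out toward the robot, to about 110 mm from the origin, 370 to 450 mm above the worktop: pass in front of it or over it.
- tube_rack: Blue tube rack, 52 x 130 x 53 mm, loose, a bystander. Origin: centre of its underside.
- slide_box: Small white card box of slides with a red end, 57 x 83 x 31 mm, loose, a bystander. Origin: centre of its underside.

How it is judged:
By the outcome, as a careful person would: the job done as asked, in the order asked, and still so for the second after the job is handed in, with the robot touching nothing.
It also fails if it takes over 51 s, if anything falls off the work surface, if the arm or the gripper's body presses on something with over 40 N, if the wrist force passes 120 N, or if a joint passes its speed limit or range.

## Robot

A 6-joint arm with a two-finger parallel gripper is mounted at the origin on a cart in front of the work surface, level with it; the furniture and walls round the work are solid. World frame = base frame: x ahead of the robot, y to its left, z up, the work surface at z = 0. Lengths are in mm, angles in degrees, forces in N, time in s.
With the tool pointing down it reaches from about 350 to 850 mm from the base axis. Payload 8.1 kg.
Tool frame: the origin (TCP) lies at the very end of the fingers, on their centre line; the grasp point (between the pads) lies 19 mm behind it; z points along the fingers, y is the line along which they close (so a half turn about z gives the same grasp; the last joint's range is limited). The gripper opens to 85 mm and grips with 20 to 120 N. Pads are 22 mm wide; open, the fingers measure 114 mm over their backs; the gripper's body (76 mm by 85 mm) begins 54 mm behind the grasp point. The pads swing forward as they close: fully open they stand 13 mm farther back than shut.
Start: joints at [-69.122, 7.471, 85.268, -0, 87.261, -4.893], TCP at [260.891, -540.316, 231.292] pointing down, gripper open.
Joint ranges: [-169.43, 169.43], [-51.17, 129.36], [1.28, 143.12], [-76.62, 256.62], [0, 156.53], [-152.29, 152.29]. Speed limits (degrees/s): [136.94, 136.94, 159.86, 180, 180, 180].

## Interface

Orientations are given as [roll, pitch, yaw] about the fixed x, y, z axes, in that order (R = Rz(yaw) Ry(pitch) Rx(roll)).
In Python, from bench import sense, eyes, job, models gives the robot as it stands. The module is installed in compiled form; this text tells all that it offers.
- The arm moves only by the tool apply_moves, never from a script. Its argument "rows" is a list of rows, each a list of 6 numbers: the shift along the tool's x, y, z in mm, then the turn, a rotation vector about the tool's x, y, z in rad. In form: [[dx, dy, dz, rx, ry, rz], ...]. A call has exactly 5 rows; each row shifts and turns the commanded pose from where the row before left it, along the tool's axes as they then stand; what a row does not reach is not made up. A row lasts 1/8 s, in which the tool goes at most 62.5 mm and 10.7 degrees, less where a joint would pass 70% of its speed; a pose out of reach is approached as far as the arm can. A call is refused whole if a number of a shift passes 62.5 or a number of a turn 0.188, either way. A call with a gripper value outside its range is refused whole. "fingers" is the finger opening in mm, from 0 to 85.4, set as the call begins (left out, the last holds). The fingers move at their own pace and stop on an object; "grip_force" is the grip in N (left out, the last holds). Time passes only in rows, so rows that do not move let the fingers close, or fill a call up. It gives the time, the measured TCP pose, the force, the opening and the grip force at its end, in the units of the state.
- sense(): the state, without advancing time (a new reading comes with each control period).
- eyes.snapshot(name): name is "scene" or "side" or "wrist"; returns (picture, depth): 384x512x3 uint8, red, green, blue; 384x512 float32, mm along the optical axis (not along the pixel's ray), 0 where there is no reading.
- eyes.get_calibration(name): a dict with "intrinsics" (3x3 intrinsics, pixels), "R" (3x3) and "t" (3): a world point X has camera coordinates R X + t; the wrist camera has in their place "mount" (4x4, takes a point from camera to tool coordinates, whose origin is the TCP and whose axes are the flange's). Camera axes: x right, y down, z forward; pixel columns grow to the right and rows downward; lengths in mm; the calibration is good to about 2 mm. A picture is of the moment at which its call begins: read the wrist's pose just before it. get_calibration takes no time and is no camera call.
- job.hand_in(): hands the job in; it is judged then, once.
Trained networks look in the newest picture that a camera, given by its name, has taken for a name from the list of things; names that differ only in an ending like _2 or _b are one class to them, and where a whole thing is asked for, a point or a joint stands for the part that bears it (a point fixed in the world has none). Each returns a list of dicts, best first, with "confidence" (0 to 1); they miss things now and then, are a little off and sometimes report something else, mostly with a low value. They report only what shows in the picture. A call takes as long as a camera call.
- models.boxes_of(name, camera): "xyz" ([x, y, z] in mm, in world coordinates, good to about 4 mm: the middle of the surface that is visible of it).
- models.cut_out(name, camera): "pixels" (384x512 bool, what is visible of it).
- models.place_of(name, camera): "xyz" ([x, y, z] in mm, in world coordinates, good to about 4 mm: a listed point, or the origin of a listed thing).
The state is a dict: "time": time; "joint_pos": joint angles; "qd": joint speeds; "joint_efforts": joint torques, N m; "tool_pos": TCP position; "tcp_rot": TCP orientation; "ft_force": force on the tool from outside, world axes, zero at the start; "wrist_torque": the same for the moment, N m; "finger_gap": finger opening in mm; "grip_force": force on a finger pad.
Only numpy, scipy, OpenCV 4.12 (cv2) and the standard library are available. Lean on these libraries where they do the work, as an engineer would, in place of code of your own. Each camera call takes 0.05 s, during which the arm holds its last target. There are 200 camera calls.

## Working session

There is one attempt and no reset: what is moved stays moved. The work goes in short steps, Python scripts to look and compute and a tool call to move; the robot and the scene stay as the last step left them, time stands still between calls to the robot, and variables do not carry over. Pictures are saved under pics/ and viewed, at most 10 in all, crops included, and the job is handed in when it is done.

Besides the shell and the picture viewer there is one more tool, called after "Request:" as name(argument=value, ...) on one line, values as JSON. apply_moves: Moves the arm, as the interface text tells. Its arguments: {"type":"object","properties":{"rows":{"type":"array"},"fingers":{"type":"number"},"grip_force":{"type":"number"}},"required":["rows"]}

```bash
mkdir -p pics; python3 - <<'E'
from bench import sense, eyes, job, models
import cv2,numpy as np
s=sense();print(s['time'],s['tool_pos'],s['tcp_rot'])
ims=[]
for c in ("scene","side"):
    p,d=eyes.snapshot(c);ims.append(p)
    for n in ("cover","cover_handle","cover_tabs","block_unit","seat","hook_lip","microscope","tube_rack","slide_box"):
        r=models.place_of(n,c)
        print(c,n,[(np.round(q['xyz']),round(q['confidence'],2)) for q in r[:2]])
    cv2.imwrite(f'pics/{c}0.png',p[...,::-1])
    np.savez(f'{c}0.npz',p=p,d=d)
print(sense()['time'])
E
```

```text
0.0 [ 260.68588285 -539.80394376  230.25016914] [-1.79895415e+02 -8.87336798e-03  2.57698845e+01]
scene cover []
scene cover_handle []
scene cover_tabs []
scene block_unit [(array([493.,  68.,  -4.]), 0.73)]
scene seat [(array([497.,  64.,  50.]), 0.85), (array([ 598., -346.,    1.]), 0.47)]
scene hook_lip [(array([434.,  55.,  57.]), 0.87)]
scene microscope [(array([494.,  68.,  -4.]), 0.46)]
scene tube_rack [(array([ 598., -345.,    3.]), 0.6)]
scene slide_box [(array([759.,  76.,  -1.]), 0.48)]
side cover [(array([418., 356.,  -1.]), 0.58)]
side cover_handle [(array([421., 361.,  26.]), 0.68), (array([344., 350.,   2.]), 0.44)]
side cover_tabs [(array([347., 350.,   5.]), 0.85), (array([500.,  66.,  52.]), 0.29)]
side block_unit [(array([492.,  60.,   1.]), 0.73)]
side seat [(array([499.,  65.,  49.]), 0.76)]
side hook_lip [(array([434.,  53.,  60.]), 0.83)]
side microscope []
side tube_rack [(array([ 603., -346.,   -1.]), 0.57)]
side slide_box [(array([760.,  74.,   1.]), 0.51)]
1.0
```

View pics/scene0.png

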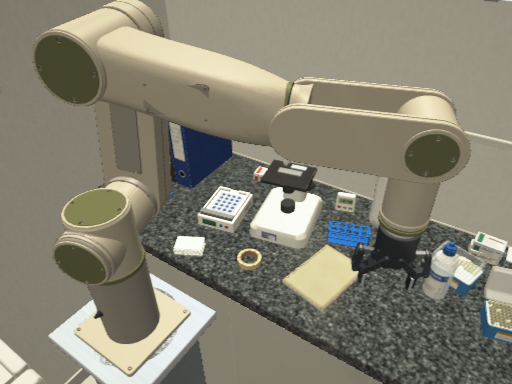

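View pics/side0.png

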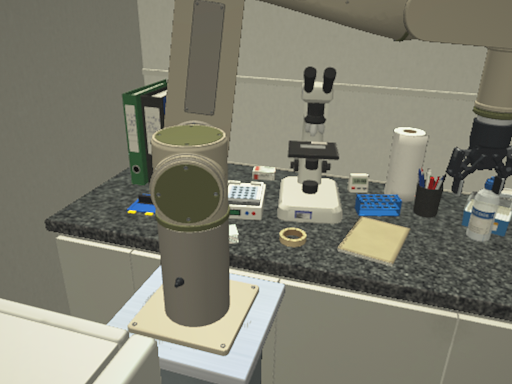

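The scene view shows the unit (225,208), the microscope (290,205) and the rack (348,233); the cover is hidden behind the arm. The side view shows the cover at (148,204), with its tabs at (130-150,212), the unit at (245,200), the microscope at (312,150) and the white box at (235,234). Next I'll get geometry from depth.

```bash
cat > h.py <<'E'
import numpy as np,cv2
from bench import sense, eyes, job, models
from scipy.spatial.transform import Rotation as Ro
def cloud(d,cal):
    K=np.array(cal['intrinsics']);v,u=np.mgrid[:d.shape[0],:d.shape[1]]
    C=np.stack([(u-K[0,2])/K[0,0]*d,(v-K[1,2])/K[1,1]*d,d],-1)
    X=(C-np.array(cal['t']))@np.array(cal['R']); X[d<=0]=np.nan
    return X
def wcal(s):
    cal=eyes.get_calibration('wrist');M=np.array(cal['mount'])
    T=np.eye(4);T[:3,:3]=Ro.from_euler('xyz',s['tcp_rot'],degrees=True).as_matrix();T[:3,3]=s['tool_pos']
    W=np.linalg.inv(T@M)
    return dict(intrinsics=cal['intrinsics'],R=W[:3,:3],t=W[:3,3])
E
python3 - <<'E'
from h import *
for c in('scene','side'):
    f=np.load(c+'0.npz');p=f['p'].astype(int);X=cloud(f['d'],eyes.get_calibration(c))
    def rep(n,m):
        P=X[m]
        if len(P)>5: print(c,n,len(P),np.round(np.percentile(P,[2,50,98],axis=0)).tolist())
    x,y,z=X[...,0],X[...,1],X[...,2]
    hsv=cv2.cvtColor(f['p'],cv2.COLOR_RGB2HSV);H,S,V=[hsv[...,i] for i in range(3)]
    rep('mic low',(z>20)&(z<330)&(x>420)&(y>-330)&(y<-55)&(x<900)&~((H>100)&(S>100)))
    rep('mic high',(z>340)&(z<520)&(x>400)&(y>-330)&(y<0)&(x<760)&(abs(x)>0) if c=='side' else (z>1e9))
    u=(z>40)&(z<75)&(x>380)&(x<620)&(y>-40)&(y<160)
    rep('unit',u)
    P=X[(z>57)&(z<70)&u][:,:2].astype(np.float32); print('unit top rect',cv2.minAreaRect(P))
    cb=(S>130)&(H>95)&(H<125)&(z>-3)&(z<15)&(x>300)&(x<520)&(y>250)&(y<450); rep('cover',cb)
    if cb.sum()>20: print(cv2.minAreaRect(X[cb][:,:2].astype(np.float32)))
    t=(S>130)&(H>20)&(H<35)&(z>-5)&(z<15)&(x>280)&(x<450)&(y>280)&(y<450);rep('tabs',t)
    if t.sum()>5:
        a=X[t];l,r=a[a[:,1]>np.median(a[:,1])],a[a[:,1]<=np.median(a[:,1])];print(l.mean(0),r.mean(0))
    w=(z>8)&(z<60)&(x>250)&(x<420)&(y>-50)&(y<250);rep('white near',w)
    cal=eyes.get_calibration(c);print('cam',-np.array(cal['R']).T@cal['t'])
E
```

```text
scene mic low 5344 [[448.0, -311.0, 23.0], [577.0, -161.0, 54.0], [856.0, -62.0, 201.0]]
scene unit 1371 [[395.0, -16.0, 42.0], [477.0, 55.0, 53.0], [575.0, 127.0, 67.0]]
unit top rect ((486.67108154296875, 64.98786163330078), (162.5036163330078, 120.04473876953125), 12.516207695007324)
scene cover 7 [[467.0, 311.0, 3.0], [474.0, 314.0, 5.0], [479.0, 319.0, 7.0]]
scene white near 903 [[255.0, -13.0, 11.0], [321.0, 50.0, 30.0], [418.0, 106.0, 57.0]]
cam [-334.1094351  -625.56432863  888.91817668]
side mic low 9290 [[449.0, -323.0, 25.0], [740.0, -181.0, 149.0], [858.0, -66.0, 321.0]]
side mic high 985 [[476.0, -185.0, 344.0], [535.0, -136.0, 390.0], [573.0, -94.0, 447.0]]
side unit 1021 [[400.0, -27.0, 42.0], [479.0, 47.0, 52.0], [575.0, 123.0, 66.0]]
unit top rect ((485.64739990234375, 59.32720184326172), (165.42440795898438, 112.76292419433594), 15.160073280334473)
side cover 217 [[354.0, 313.0, 3.0], [378.0, 359.0, 6.0], [420.0, 400.0, 9.0]]
((412.9781799316406, 357.9814758300781), (122.17876434326172, 90.32413482666016), 6.539322853088379)
side tabs 46 [[336.0, 310.0, -0.0], [345.0, 364.0, 4.0], [356.0, 384.0, 7.0]]
[342.09557273 373.59237993   3.63481067] [348.9740527  320.51497601   3.69854554]
side white near 637 [[275.0, -15.0, 10.0], [404.0, 28.0, 30.0], [418.0, 74.0, 58.0]]
cam [-695.10783245 -339.83542615  634.6811108 ]
```

```bash
cat >> h.py <<'E'
def plan(wps,start=None):
    """wps: (pos, rpy, nrows); prints rows in tool axes"""
    s=sense()
    p=np.array(s['tool_pos']);R=Ro.from_euler('xyz',s['tcp_rot'],degrees=True)
    if start: p=np.array(start[0],float);R=Ro.from_euler('xyz',start[1],degrees=True)
    rows=[]
    for q,e,n in wps:
        q=np.array(q,float);E=Ro.from_euler('xyz',e,degrees=True)
        for i in range(n,0,-1):
            d=R.inv().apply((q-p)/i); w=(R.inv()*E).as_rotvec()/i
            d=np.round(d,1);w=np.round(w,4);rows.append([*d.tolist(),*w.tolist()])
            p=p+R.apply(d);R=R*Ro.from_rotvec(w)
    while len(rows)%5: rows.append([0]*6)
    for i in range(0,len(rows),5): print(str(rows[i:i+5]).replace(' ','').replace('-0.0,','0,').replace('.0,',','))
    print('end',p.round(1),R.as_euler('xyz',degrees=True).round(2),np.abs(rows).max(0))
E
python3 - <<'E'
from h import *
print(np.round(eyes.get_calibration('wrist')['mount'],2).tolist(), eyes.get_calibration('wrist')['intrinsics'])
plan([((335,-330,250),(180,0,50),5),((350,-120,250),(180,0,75),5),((390,60,260),(180,0,100),5)])
E
```

```text
[[-0.0, -0.95, -0.31, 78.36], [1.0, -0.0, -0.0, 0.18], [-0.0, -0.31, 0.95, -143.24], [0.0, 0.0, 0.0, 1.0]] [[276.32059383   0.         254.91676572]
 [  0.         276.32059383 191.64883957]
 [  0.           0.           1.        ]]
[[31.6,-31.4,-3.7,0,0,-0.0846],[34.2,-28.6,-3.8,0,0,-0.0846],[36.5,-25.7,-3.7,0,0,-0.0845],[38.5,-22.5,-3.8,0,0,-0.0846],[40.3,-19.1,-3.7,-0.0001,0,-0.0845]]
[[34.1,-24.7,0,0,0,-0.0873],[36.1,-21.6,0,0,0,-0.0873],[37.9,-18.4,0,0,0,-0.0873],[39.3,-15.1,0,0,0,-0.0872],[40.5,-11.5,0,0,0,-0.0873]]
[[36.9,-1.6,-2,0,0,-0.0873],[36.8,1.6,-2,0,0,-0.0872],[36.6,4.8,-2,0,0,-0.0873],[36,8,-2,0,0,-0.0872],[35.1,11.1,-2,0,0,-0.0873]]
end [390.  60. 260.] [180.  -0. 100.] [4.05e+01 3.14e+01 3.80e+00 1.00e-04 0.00e+00 8.73e-02]
```

Request:
apply_moves(rows=[[31.6, -31.4, -3.7, 0, 0, -0.0846], [34.2, -28.6, -3.8, 0, 0, -0.0846], [36.5, -25.7, -3.7, 0, 0, -0.0845], [38.5, -22.5, -3.8, 0, 0, -0.0846], [40.3, -19.1, -3.7, 0, 0, -0.0845]])

```text
time: 1.62
tool_pos: [335.4, -328.8, 250.3]
tcp_rot: [180.0, 0.0, 50.1]
ft_force: [1.2, -0.9, 0.6]
finger_gap: 85.4
grip_force: 0.0
```

Request:
apply_moves(rows=[[34.1, -24.7, 0, 0, 0, -0.0873], [36.1, -21.6, 0, 0, 0, -0.0873], [37.9, -18.4, 0, 0, 0, -0.0873], [39.3, -15.1, 0, 0, 0, -0.0872], [40.5, -11.5, 0, 0, 0, -0.0873]])

```text
time: 2.25
tool_pos: [350.0, -118.8, 250.2]
tcp_rot: [180.0, 0.0, 75.1]
ft_force: [0.5, 0.5, 0.1]
finger_gap: 85.8
grip_force: 0.0
```

Request:
apply_moves(rows=[[36.9, -1.6, -2, 0, 0, -0.0873], [36.8, 1.6, -2, 0, 0, -0.0872], [36.6, 4.8, -2, 0, 0, -0.0873], [36, 8, -2, 0, 0, -0.0872], [35.1, 11.1, -2, 0, 0, -0.0873]])

```text
time: 2.88
tool_pos: [390.2, 61.2, 260.3]
tcp_rot: [180.0, 0.0, 100.2]
ft_force: [0.7, 0.0, 0.5]
finger_gap: 85.5
grip_force: 0.0
```

```bash
python3 - <<'E'
from h import *
s=sense();print(s['time'],np.round(s['tool_pos'],1),np.round(s['tcp_rot'],1),np.round(s['ft_force'],1))
cal=wcal(s);p,d=eyes.snapshot('wrist');cv2.imwrite('pics/w1.png',p[...,::-1]);np.savez('w1.npz',p=p,X=cloud(d,cal))
for n in('block_unit','seat','hook_lip'):
    print(n,[(np.round(q['xyz'],1),round(q['confidence'],2)) for q in models.place_of(n,'wrist')[:2]])
X=cloud(d,cal);x,y,z=X[...,0],X[...,1],X[...,2]
for lo,hi in((57,63),(63,70)):
    m=(z>lo)&(z<hi)&(x>380)&(x<620)&(y>-60)&(y<180);
    if m.sum()>20: print(lo,m.sum(),cv2.minAreaRect(X[m][:,:2].astype(np.float32)))
plan([((405,200,230),(180,0,98),4),((421,330,190),(180,0,97.4),4)])
E
```

```text
2.875 [390.2  61.2 260.3] [180.    0.  100.2] [0.7 0.  0.5]
block_unit [(array([493.7,  68.3,   4. ]), 0.58)]
seat [(array([493.8,  61. ,  51.7]), 0.94)]
hook_lip [(array([428.7,  53. ,  58.5]), 0.66)]
57 1585 ((488.0341796875, 63.81352996826172), (158.36273193359375, 118.06340026855469), 12.26007080078125)
63 1354 ((420.5674133300781, 49.6029052734375), (29.17076873779297, 118.17965698242188), 6.473666191101074)
[[33.8,9.8,7.5,-0.0001,0.0001,0.009],[33.8,9.5,7.5,0,0.0001,0.009],[33.9,9.2,7.5,-0.0001,0.0001,0.009],[34.1,9,7.5,0,0.0001,0.0089],[31.6,8.5,10,0,0,0.0026]]
[[31.6,8.4,10,0,0,0.0026],[31.7,8.3,10,0,0,0.0026],[31.7,8.2,10,0,0,0.0027],[0,0,0,0,0,0],[0,0,0,0,0,0]]
end [421. 330. 190.] [-180.    -0.    97.4] [3.41e+01 9.80e+00 1.00e+01 1.00e-04 1.00e-04 9.00e-03]
```

Request:
apply_moves(rows=[[33.8, 9.8, 7.5, 0, 0, 0.009], [33.8, 9.5, 7.5, 0, 0, 0.009], [33.9, 9.2, 7.5, 0, 0, 0.009], [34.1, 9, 7.5, 0, 0, 0.0089], [31.6, 8.5, 10, 0, 0, 0.0026]])

```text
time: 3.7
tool_pos: [409.9, 232.2, 220.0]
tcp_rot: [180.0, 0.0, 97.6]
ft_force: [1.6, -0.1, -0.2]
finger_gap: 85.1
grip_force: 0.0
```

Request:
apply_moves(rows=[[31.6, 8.4, 10, 0, 0, 0.0026], [31.7, 8.3, 10, 0, 0, 0.0026], [31.7, 8.2, 10, 0, 0, 0.0027], [0, 0, 0, 0, 0, 0], [0, 0, 0, 0, 0, 0]], fingers=50)

```text
time: 4.32
tool_pos: [421.8, 328.4, 190.0]
tcp_rot: [-180.0, 0.0, 97.3]
ft_force: [-0.1, -0.6, 1.3]
finger_gap: 49.8
grip_force: 0.0
```

View pics/w1.png

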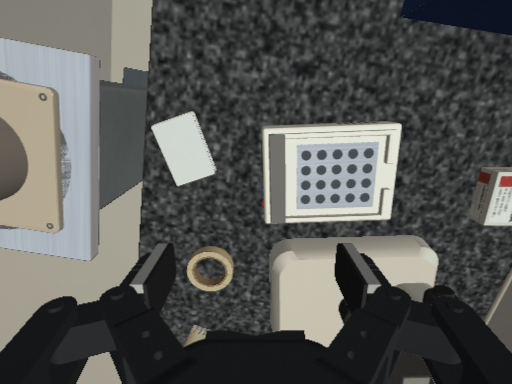

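```bash
python3 - <<'E'
from h import *
s=sense();print(s['time'],np.round(s['tool_pos'],1),np.round(s['tcp_rot'],1))
cal=wcal(s);p,d=eyes.snapshot('wrist');cv2.imwrite('pics/w2.png',p[...,::-1]);X=cloud(d,cal);np.savez('w2.npz',p=p,X=X)
for n in('cover','cover_handle','cover_tabs'):
    print(n,[(np.round(q['xyz'],1),round(q['confidence'],2)) for q in models.place_of(n,'wrist')[:2]])
x,y,z=X[...,0],X[...,1],X[...,2]
hsv=cv2.cvtColor(p,cv2.COLOR_RGB2HSV);H,S,V=[hsv[...,i] for i in range(3)]
r=(x>300)&(x<530)&(y>240)&(y<460)
def rep(n,m):
    print(n,m.sum(),np.round(np.nanmedian(X[m],axis=0),1),cv2.minAreaRect(X[m][:,:2].astype(np.float32)))
rep('blue',r&(S>130)&(H>95)&(H<125)&(z<14))
rep('yel',r&(S>130)&(H>20)&(H<35)&(z<14))
rep('handle',r&(z>23)&(z<38)&(V<80))
E
```

```text
4.325 [421.8 328.4 190. ] [-180.     0.    97.3]
cover [(array([418.1, 357.8,  -1.5]), 0.65)]
cover_handle [(array([416.9, 352.6,  31.9]), 0.75)]
cover_tabs [(array([345.7, 349.5,   2.3]), 0.61)]
blue 7316 [417.5 359.6   5.6] ((418.3835754394531, 354.80352783203125), (120.95610046386719, 101.15534973144531), 5.7706379890441895)
yel 29 [345.9 377.9   4.1] ((351.34710693359375, 349.0425109863281), (12.513336181640625, 79.45881652832031), 7.678704261779785)
handle 780 [416.9 357.7  30.2] ((417.07440185546875, 355.5550537109375), (13.959096908569336, 69.6085433959961), 5.623497009277344)
```

View pics/w2.png

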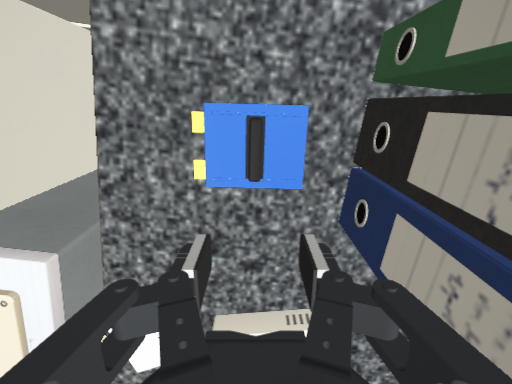

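The w1 view shows the unit, with its lip at (277,178) and the notch at (390,176). In w2 the cover is at (255,146), its tabs at (198,122) and (199,169), and the handle at (256,148). The measured sizes match the given ones (121x101, 14x70, top 30).

```bash
python3 - <<'E'
from h import *
plan([((417.5,355.2,60),(180,0,95.7),4),((417.5,355.2,9),(180,0,95.7),4)])
# unit yaw refined
f=np.load('w1.npz');X=f['X'];p=f['p']
x,y,z=X[...,0],X[...,1],X[...,2]
g=(x>380)&(x<600)&(y>-50)&(y<160)
for lo,hi in((46,54),(57,63),(63,69),(55,70)):
    m=g&(z>lo)&(z<hi);P=X[m];print(lo,m.sum(),np.round(np.median(P,axis=0),1),cv2.minAreaRect(P[:,:2].astype(np.float32)))
m=g&(z>40)&(z<75);cm=cv2.morphologyEx(m.astype(np.uint8),cv2.MORPH_OPEN,np.ones((5,5)))
print(cv2.minAreaRect(X[cm>0][:,:2].astype(np.float32)))
hsv=cv2.cvtColor(p,cv2.COLOR_RGB2HSV);sub=hsv[175,255:400:6];print(sub.tolist());print(np.round(X[175,255:400:6,[0,2]],0).tolist())
E
```

```text
[[6.7,-0.3,32.7,0.0002,-0.0001,0.0068],[6.6,-0.3,32.6,0.0002,0,0.0068],[6.7,-0.4,32.7,0.0003,-0.0001,0.0068],[6.6,-0.3,32.6,0.0002,0,0.0069],[0,0,12.8,0,0,-0.0]]
[[0,0,12.7,0,0,-0.0],[0,0,12.8,0,0,-0.0],[0,0,12.7,0,0,-0.0],[0,0,0,0,0,0],[0,0,0,0,0,0]]
end [417.5 355.2   9. ] [180.   -0.   95.7] [6.70e+00 4.00e-01 3.27e+01 3.00e-04 1.00e-04 6.90e-03]
46 9723 [493.5  71.3  50.9] ((495.8650817871094, 30.631736755371094), (175.4519500732422, 200.07809448242188), 12.180742263793945)
57 1585 [522.8 103.5  60.4] ((488.0341796875, 63.81352996826172), (158.36273193359375, 118.06340026855469), 12.26007080078125)
63 1354 [419.6  53.8  64.6] ((420.5674133300781, 49.6029052734375), (29.17076873779297, 118.17965698242188), 6.473666191101074)
55 3060 [442.9  60.3  61.4] ((488.0343933105469, 63.78584289550781), (158.31130981445312, 118.1661148071289), 12.190089225769043)
((495.947265625, 31.074989318847656), (176.6627197265625, 199.2862548828125), 12.197072982788086)
[[75, 10, 52], [68, 49, 78], [33, 13, 228], [25, 14, 113], [30, 11, 113], [30, 19, 160], [32, 15, 228], [104, 17, 200], [104, 22, 173], [104, 22, 194], [103, 21, 194], [104, 21, 183], [104, 20, 190], [104, 20, 188], [104, 20, 187], [105, 22, 187], [103, 22, 187], [105, 22, 187], [104, 21, 186], [103, 22, 187], [86, 9, 197], [35, 13, 228], [35, 15, 228], [35, 13, 228], [80, 11, 71]]
[[395.0, 403.0, 408.0, 414.0, 421.0, 431.0, 439.0, 447.0, 455.0, 462.0, 470.0, 478.0, 486.0, 493.0, 501.0, 509.0, 517.0, 524.0, 533.0, 540.0, 548.0, 556.0, 563.0, 571.0, 608.0], [2.0, 2.0, 50.0, 65.0, 65.0, 51.0, 51.0, 51.0, 50.0, 51.0, 52.0, 50.0, 51.0, 51.0, 51.0, 51.0, 50.0, 51.0, 50.0, 51.0, 51.0, 50.0, 51.0, 50.0, 1.0]]
```

Request:
apply_moves(rows=[[6.7, -0.3, 32.7, 0, 0, 0.0068], [6.6, -0.3, 32.6, 0, 0, 0.0068], [6.7, -0.4, 32.7, 0, 0, 0.0068], [6.6, -0.3, 32.6, 0, 0, 0.0069], [0, 0, 12.8, 0, 0, 0]])

```text
time: 5.15
tool_pos: [415.9, 355.0, 44.8]
tcp_rot: [-179.9, 0.1, 95.8]
ft_force: [-0.1, -0.5, 0.4]
finger_gap: 49.8
grip_force: 0.0
```

Request:
apply_moves(rows=[[0, 0, 12.7, 0, 0, 0], [0, 0, 12.8, 0, 0, 0], [0, 0, 12.7, 0, 0, 0], [0, 0, 0, 0, 0, 0], [0, 0, 0, 0, 0, 0]])

```text
time: 5.78
tool_pos: [417.2, 356.1, 8.7]
tcp_rot: [180.0, -0.0, 95.8]
ft_force: [-0.1, 0.1, 0.7]
finger_gap: 50.0
grip_force: 0.0
```

Request:
apply_moves(rows=[[0, 0, 0, 0, 0, 0], [0, 0, 0, 0, 0, 0], [0, 0, 0, 0, 0, 0], [0, 0, 0, 0, 0, 0], [0, 0, 0, 0, 0, 0]], fingers=0, grip_force=50)

```text
time: 6.4
tool_pos: [417.4, 356.3, 9.1]
tcp_rot: [179.9, -0.0, 95.8]
ft_force: [-1.1, -0.4, 5.5]
finger_gap: 13.0
grip_force: 49.8
```

```bash
python3 - <<'E'
from h import *
s=sense();print(s['time'],np.round(s['tool_pos'],1),np.round(s['tcp_rot'],1),np.round(s['ft_force'],1),s['finger_gap'],s['grip_force'])
f=np.load('w1.npz');X=f['X'];p=f['p'].astype(int)
a=np.deg2rad(12.2);o=np.array([498.8,66.1])
U=(X[...,:2]-o)@np.array([[np.cos(a),-np.sin(a)],[np.sin(a),np.cos(a)]])
z=X[...,2]
ok=(abs(U[...,1])<50)
for n,m in (('rail top',ok&(z>62)&(z<70)&(U[...,0]<-40)),('far wall',(abs(U[...,1])<48)&(abs(U[...,1])>30)&(z>57.5)&(z<63)&(U[...,0]>30))):
    print(n,m.sum(),np.percentile(U[m][:,0],[2,10,50,90,98]).round(1))
for sgn in(1,-1):
    m=(abs(U[...,0])<45)&(z>57.5)&(z<63)&(sgn*U[...,1]>30)&(sgn*U[...,1]<80); print(sgn,m.sum(),np.percentile(U[m][:,1],[2,10,50,90,98]).round(1))
    q=U[m];print('slope',np.rad2deg(np.polyfit(q[:,0],q[:,1],1)[0]))
plan([((417.5,355.2,120),(180,0,95.7),5),])
E
```

```text
6.4 [417.4 356.3   9.1] [179.9  -0.   95.8] [-1.1 -0.4  5.5] 13.012978425513834 49.829497933387756
rail top 1175 [-89.7 -88.2 -80.2 -72.3 -70.9]
far wall 237 [57.7 58.1 61.7 66.3 67.1]
1 374 [53.1 53.6 56.1 58.5 58.9]
slope 0.0446922186416854
-1 311 [-58.7 -57.8 -55.2 -53.1 -52.6]
slope -0.03363727831285425
[[-0.2,0,-22.2,0.0002,-0.0001,0.0003],[-0.2,0,-22.2,0.0002,-0.0001,0.0003],[-0.2,0,-22.2,0.0002,-0.0001,0.0003],[-0.2,0,-22.2,0.0002,-0.0001,0.0002],[-0.3,0,-22.1,0.0002,-0.0002,0.0003]]
end [417.5 355.2 120. ] [-180.     0.    95.7] [3.00e-01 0.00e+00 2.22e+01 2.00e-04 2.00e-04 3.00e-04]
```

```bash
cat >> h.py <<'E'
O=np.array([494.4,65.2,0.]);YAW=12.2;G=np.array([0,1.,9.1])
def tp(tipx,tipz,th,y=0):
    """tool pose with the tab-tip bottom edge at unit (tipx,y,tipz), tilt th deg (tabs low)"""
    R=Ro.from_euler('z',YAW,degrees=True)*Ro.from_euler('y',-th,degrees=True)
    o=O+Ro.from_euler('z',YAW,degrees=True).apply([tipx,y,tipz])+R.apply([74,0,0])
    T=R*Ro.from_euler('z',90,degrees=True)*Ro.from_euler('x',180,degrees=True)
    return o+R.apply(G),T.as_euler('xyz',degrees=True)
def tip():
    s=sense();T=Ro.from_euler('xyz',s['tcp_rot'],degrees=True);R=T*(Ro.from_euler('z',90,degrees=True)*Ro.from_euler('x',180,degrees=True)).inv()
    o=np.array(s['tool_pos'])-R.apply(G);z=Ro.from_euler('z',-YAW,degrees=True)
    print('t',s['time'],'tip',z.apply(o+R.apply([-74,0,0])-O).round(1),'cover eul',(z*R).as_euler('xyz',degrees=True).round(1),'F',z.apply(s['ft_force']).round(1),'M',z.apply(s['wrist_torque']).round(2),s['finger_gap'])
E
python3 - <<'E'
from h import *
tip()
a=tp(-50,110,15);b=tp(-56,75,15);print(a,b)
plan([((417.5,356.3,150),(180,0,95.7),5),(*a,9),(*b,1)])
E
```

```text
t 6.4 tip [-8.740e+01  3.081e+02 -1.000e-01] cover eul [ 0.  -0.1 -6.4] F [-1.1 -0.1  5.5] M [ 0.02  0.18 -0.02] 13.012978425513834
(array([512.88005136,  70.21863446, 137.94253436]), array([165. ,   0. , 102.2])) (array([507.015556  ,  68.95068569, 102.94253436]), array([165. ,   0. , 102.2]))
[[0,0,-28.2,0.0002,-0.0001,0.0003],[0,0.1,-28.2,0.0002,-0.0001,0.0003],[0,0,-28.2,0.0002,-0.0001,0.0003],[0,0,-28.2,0.0002,-0.0001,0.0002],[0,0.1,-28.1,0.0002,-0.0002,0.0003]]
[[-32.7,7.4,1.3,-0.0291,0.0017,-0.0125],[-32.8,6.9,1.5,-0.0291,0.0016,-0.0125],[-32.9,6.5,1.6,-0.0291,0.0017,-0.0125],[-32.9,6,1.8,-0.029,0.0017,-0.0126],[-33,5.6,1.9,-0.0291,0.0016,-0.0125]]
[[-33.1,5.1,2,-0.029,0.0017,-0.0126],[-33.1,4.6,2,-0.0291,0.0016,-0.0125],[-33.2,4.1,2.1,-0.029,0.0017,-0.0126],[-33.3,3.6,2.2,-0.0291,0.0016,-0.0125],[0,-14.8,32.3,0,0,-0.0]]
end [507.   68.9 102.9] [165.   -0.  102.2] [3.33e+01 1.48e+01 3.23e+01 2.91e-02 1.70e-03 1.26e-02]
```

Request:
apply_moves(rows=[[0, 0, -15, 0, 0, 0], [0, 0, -28, 0, 0, 0], [0, 0, -33, 0, 0, 0], [0, 0, -33, 0, 0, 0], [0, 0, -32, 0, 0, 0]])

```text
time: 7.02
tool_pos: [416.7, 355.8, 150.9]
tcp_rot: [-180.0, 0.0, 95.8]
ft_force: [1.1, 0.6, -1.4]
finger_gap: 12.7
grip_force: 48.8
```

Request:
apply_moves(rows=[[-32.7, 7.4, 1.3, -0.0291, 0.0017, -0.0125], [-32.8, 6.9, 1.5, -0.0291, 0.0016, -0.0125], [-32.9, 6.5, 1.6, -0.0291, 0.0017, -0.0125], [-32.9, 6, 1.8, -0.029, 0.0017, -0.0126], [-33, 5.6, 1.9, -0.0291, 0.0016, -0.0125]])

```text
time: 7.65
tool_pos: [470.1, 196.0, 143.1]
tcp_rot: [171.6, -0.2, 99.4]
ft_force: [0.6, 0.6, -1.8]
finger_gap: 12.9
grip_force: 49.0
```

Request:
apply_moves(rows=[[-33.1, 5.1, 2, -0.029, 0.0017, -0.0126], [-33.1, 4.6, 2, -0.0291, 0.0016, -0.0125], [-33.2, 4.1, 2.1, -0.029, 0.0017, -0.0126], [-33.3, 3.6, 2.2, -0.0291, 0.0016, -0.0125], [0, 0, 0, 0, 0, 0]])

```text
time: 8.28
tool_pos: [512.4, 68.0, 137.5]
tcp_rot: [165.0, 0.0, 102.1]
ft_force: [0.1, 0.0, -1.8]
finger_gap: 12.7
grip_force: 49.0
```

```bash
python3 - <<'E'
from h import *
tip()
s=sense();p,d=eyes.snapshot('wrist');q,d2=eyes.snapshot('side');tip()
np.savez('w3.npz',p=p,X=cloud(d,wcal(s)))
cv2.imwrite('pics/w3.png',np.hstack([cv2.resize(p[60:300,120:440],(480,360)),cv2.resize(q[150:270,180:286],(318,360))])[...,::-1])
for n in('cover_tabs','cover_handle','cover'): print(n,[(np.round(r['xyz'],1),round(r['confidence'],2)) for r in models.place_of(n,'wrist')[:1]])
plan([(*tp(-56,75,15),3),(*tp(-57,60,15),2)])
E
```

```text
t 8.275 tip [-50.9  -2.  109.5] cover eul [ -0.  -15.   -0.1] F [ 0.1  0.  -1.8] M [-0.03  0.2   0.03] 12.68483510757391
t 8.375 tip [-50.6  -0.2 109.7] cover eul [  0. -15.  -0.] F [ 0.3  0.5 -2.1] M [0.02 0.2  0.01] 13.198882144176578
cover_tabs [(array([507.5,  63.5, 163.4]), 0.44)]
cover_handle [(array([506.7,  65. , 161.9]), 0.84)]
cover [(array([513.4,  69.3, 124.1]), 0.92)]
[[-0.2,-4.8,10.6,-0.0001,-0.0003,0.0007],[-0.3,-4.8,10.7,0,-0.0003,0.0007],[-0.2,-4.9,10.6,-0.0001,-0.0003,0.0008],[0,-2.4,7.1,0,0,-0.0],[0,-2.4,7.2,0,0,-0.0]]
end [506.1  68.8  87.9] [165.   -0.  102.2] [3.00e-01 4.90e+00 1.07e+01 1.00e-04 3.00e-04 8.00e-04]
```

View pics/w3.png

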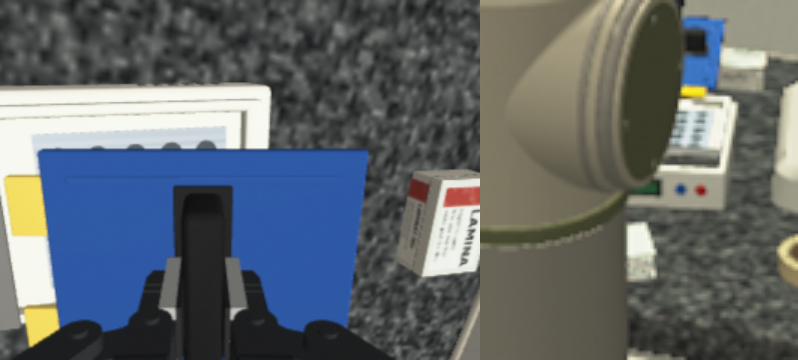

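The wrist view shows the cover held tilted, with its tabs at crop pixels (25,205) and (40,330) and the grey lip at the left edge (10,300). The far wall (255,110) is clear. Lowering next.

Request:
apply_moves(rows=[[-0.2, -4.8, 10.6, 0, 0, 0], [-0.3, -4.8, 10.7, 0, 0, 0], [-0.2, -4.9, 10.6, 0, 0, 0], [0, -2.4, 7.1, 0, 0, 0], [0, -2.4, 7.2, 0, 0, 0]])

```text
time: 9.15
tool_pos: [506.2, 67.9, 87.1]
tcp_rot: [165.0, -0.0, 102.3]
ft_force: [-0.6, 0.2, -1.1]
finger_gap: 12.9
grip_force: 49.0
```

```bash
python3 - <<'E'
from h import *
tip()
s=sense();p,d=eyes.snapshot('wrist');X=cloud(d,wcal(s));tip()
cv2.imwrite('pics/w4.png',cv2.resize(p[100:320,60:360],(750,550))[...,::-1])
U=Ro.from_euler('z',-YAW,degrees=True).apply((X-O).reshape(-1,3)).reshape(X.shape)
hsv=cv2.cvtColor(p,cv2.COLOR_RGB2HSV);H,S,V=[hsv[...,i] for i in range(3)]
y=(S>110)&(H>20)&(H<35)&(U[...,2]>50)&(U[...,2]<90)&(abs(U[...,1])<60)&(U[...,0]<-20)
print('yel',y.sum(),np.percentile(U[y],[1,10,50,90,99],axis=0).round(1).tolist())
r=(U[...,2]>61)&(U[...,2]<68)&(S<60)&(abs(U[...,1])<60)&(U[...,0]<-50)
print('rail',r.sum(),np.percentile(U[r],[1,50,95,99],axis=0).round(1).tolist())
b=(S>130)&(H>95)&(H<125)&(abs(U[...,1])<80)&(abs(U[...,0])<90)&(U[...,2]>55)
print('blue',b.sum(),np.percentile(U[b],[0.5,50,99.5],axis=0).round(1).tolist())
w=(S<60)&(V>150)&(U[...,2]>57)&(U[...,2]<64)&(U[...,1]>40)&(U[...,1]<70);print('wall+y',w.sum(),np.percentile(U[w][:,1],[2,50,98]).round(1) if w.sum() else '')
plan([(*tp(-58,53,15),3),(*tp(-58,51,15),2)])
E
```

```text
t 9.15 tip [-57.1  -1.   59.2] cover eul [  0.  -15.    0.1] F [-0.6  0.3 -1.1] M [-0.04  0.25  0.03] 12.887491370954429
t 9.2 tip [-57.8  -0.8  58.2] cover eul [  0.  -14.9   0.1] F [-1.  -0.2 -2.6] M [ 0.06  0.23 -0.02] 12.652697778742407
yel 1391 [[-57.9, -32.0, 63.0], [-56.8, -25.9, 63.8], [-51.8, 22.3, 65.5], [-46.5, 36.4, 67.1], [-45.2, 39.1, 68.3]]
rail 6763 [[-84.9, -44.2, 61.6], [-75.1, 15.8, 64.4], [-65.6, 55.7, 65.5], [-59.4, 58.4, 66.0]]
blue 18815 [[-44.1, -25.2, 68.2], [12.7, 21.4, 84.8], [69.5, 49.0, 121.2]]
wall+y 2579 [45.1 55.9 58.8]
[[0.2,-0.5,1.6,-0.0005,-0.0002,0.0004],[0.3,-0.5,1.6,-0.0005,-0.0003,0.0003],[0.2,-0.6,1.7,-0.0005,-0.0002,0.0004],[0,-0.3,1,0,0,-0.0],[0,-0.2,0.9,0,0,-0.0]]
end [505.1  68.5  79. ] [165.   -0.  102.2] [3.0e-01 6.0e-01 1.7e+00 5.0e-04 3.0e-04 4.0e-04]
```

View pics/w4.png

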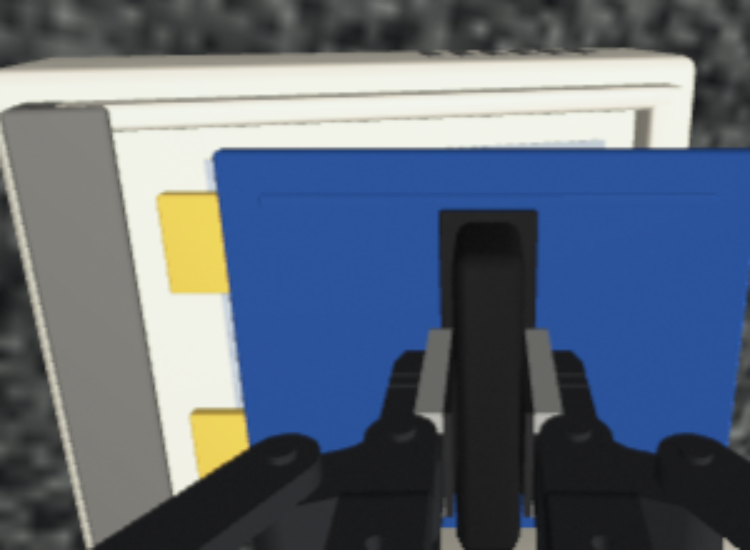

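The view shows the tabs at (190,240) and (215,440) just inside the grey lip's edge at (110,130)–(170,490), parallel to it and centred. Now down onto the deck, then under the lip.

Request:
apply_moves(rows=[[0.3, -0.5, 1.6, 0, 0, 0], [0.3, -0.5, 1.6, 0, 0, 0], [0.3, -0.6, 1.7, 0, 0, 0], [0, -0.3, 1, 0, 0, 0], [0, -0.2, 0.9, 0, 0, 0]])

```text
time: 9.82
tool_pos: [505.9, 68.7, 80.7]
tcp_rot: [165.0, -0.0, 102.3]
ft_force: [0.8, 0.1, -1.7]
finger_gap: 12.8
grip_force: 49.0
```

```bash
python3 - <<'E'
from h import *
tip()
plan([(*tp(-71,51,15),5)],)
E
```

```text
t 9.825 tip [-57.2  -0.1  52.7] cover eul [  0.  -15.    0.1] F [ 0.8 -0.  -1.7] M [ 0.    0.2  -0.01] 12.773774836891302
[[0,-2.8,-0.4,0.0001,-0.0001,0.0003],[0,-2.8,-0.4,0,-0.0001,0.0002],[0,-2.7,-0.4,0.0001,-0.0001,0.0003],[0,-2.8,-0.3,0,0,0.0002],[0,-2.7,-0.4,0.0001,-0.0001,0.0003]]
end [492.4  65.8  79. ] [165.    0.  102.2] [0.0e+00 2.8e+00 4.0e-01 1.0e-04 1.0e-04 3.0e-04]
```

Request:
apply_moves(rows=[[0, -2.8, -0.4, 0, 0, 0], [0, -2.8, -0.4, 0, 0, 0], [0, -2.7, -0.4, 0, 0, 0], [0, -2.8, -0.3, 0, 0, 0], [0, -2.7, -0.4, 0, 0, 0]])

```text
time: 10.45
tool_pos: [492.1, 65.7, 78.9]
tcp_rot: [165.0, -0.0, 102.3]
ft_force: [-0.1, -0.4, -2.3]
finger_gap: 12.8
grip_force: 49.0
```

```bash
python3 - <<'E'
from h import *
tip()
s=sense();p,d=eyes.snapshot('wrist');tip()
X=cloud(d,wcal(s))
U=Ro.from_euler('z',-YAW,degrees=True).apply((X-O).reshape(-1,3)).reshape(X.shape)
hsv=cv2.cvtColor(p,cv2.COLOR_RGB2HSV);H,S,V=[hsv[...,i] for i in range(3)]
y=(S>110)&(H>20)&(H<35)&(U[...,2]>45)&(U[...,2]<90)&(abs(U[...,1])<60)&(U[...,0]<-20)
print('yel',y.sum(),np.percentile(U[y],[1,10,50,90,99],axis=0).round(1).tolist())
cv2.imwrite('pics/w5.png',cv2.resize(p[100:320,60:360],(750,550))[...,::-1])
plan([(*tp(-76,50.5,15),5)],)
E
```

```text
t 10.45 tip [-71.2  -0.1  51. ] cover eul [  0.  -15.    0.1] F [-0.1 -0.4 -2.3] M [-0.01  0.18  0.01] 12.80306702317905
t 10.5 tip [-71.6  -0.1  50.8] cover eul [  0.  -15.    0.1] F [ 0.4  0.3 -2.4] M [-0.01  0.22  0.04] 13.209912677560437
yel 689 [[-66.0, -27.6, 56.2], [-65.3, -22.9, 57.0], [-62.7, 24.0, 58.2], [-60.0, 37.3, 59.2], [-59.2, 40.0, 60.3]]
[[0,-0.9,-0.2,-0.0001,-0.0001,0.0003],[0,-0.9,-0.2,0,-0.0001,0.0003],[0,-0.9,-0.2,-0.0001,-0.0001,0.0003],[0,-0.8,-0.1,0,-0.0001,0.0002],[0,-0.9,-0.2,-0.0001,0,0.0003]]
end [487.4  64.8  78.5] [165.   -0.  102.2] [0.e+00 9.e-01 2.e-01 1.e-04 1.e-04 3.e-04]
```

View pics/w5.png

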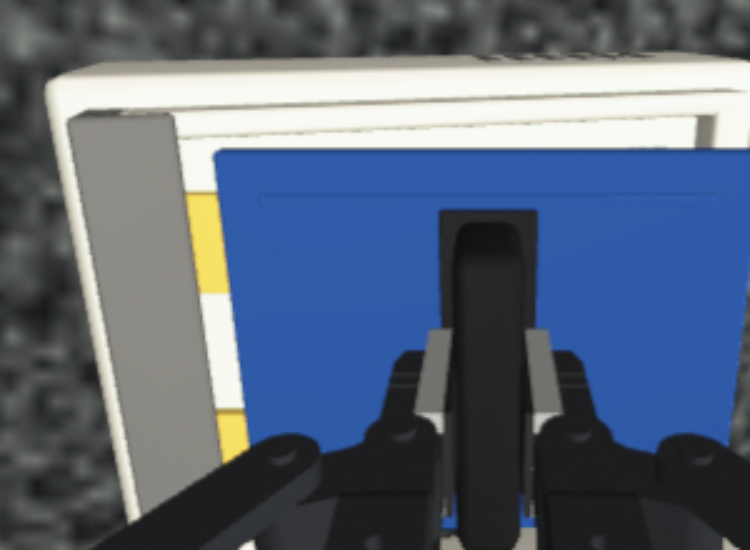

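The tabs are under the lip: yellow is cut off by the grey edge at (187,240) and (218,440), with no contact force. Pushing the last few mm to find the wall.

Request:
apply_moves(rows=[[0, -0.9, -0.2, 0, 0, 0], [0, -0.9, -0.2, 0, 0, 0], [0, -0.9, -0.2, 0, 0, 0], [0, -0.8, -0.1, 0, 0, 0], [0, 0, 0, 0, 0, 0]])

```text
time: 11.12
tool_pos: [489.6, 65.1, 79.2]
tcp_rot: [164.9, 0.0, 102.3]
ft_force: [5.0, 0.8, -2.1]
finger_gap: 13.0
grip_force: 48.8
```

```bash
python3 - <<'E'
from h import *
tip()
plan([(*tp(-74.5,50.3,10),5),(*tp(-74.3,50.3,5),5),(*tp(-74,50.3,1.5),5)],)
E
```

```text
t 11.125 tip [-73.8  -0.1  51.2] cover eul [ -0.  -15.1   0.1] F [ 5.  -0.3 -2.1] M [ 0.12 -0.71  0.01] 13.016403781256857
[[0,-0.1,1.5,0.0178,0,0.0002],[0,0,1.4,0.0178,0,0.0002],[0,0,1.5,0.0178,-0.0001,0.0003],[0,0,1.4,0.0179,0,0.0002],[0,0,1.5,0.0178,-0.0001,0.0003]]
[[0,0.1,1.3,0.0175,0,-0.0],[0,0.2,1.3,0.0174,0,-0.0],[0,0.2,1.3,0.0175,0,-0.0],[0,0.2,1.3,0.0174,0,-0.0],[0,0.2,1.3,0.0175,0,-0.0]]
[[0,0.1,0.9,0.0122,0,-0.0],[0,0.2,0.9,0.0122,0,-0.0],[0,0.2,0.9,0.0122,0,-0.0],[0,0.2,0.9,0.0122,0,-0.0],[0,0.1,0.9,0.0123,0,-0.0]]
end [493.9  66.1  61.3] [178.5   0.  102.2] [0.00e+00 2.00e-01 1.50e+00 1.79e-02 1.00e-04 3.00e-04]
```

Wall contact is found at an indicated -74 (true -76), so home is about -72 in my frame. Backing off slightly and swinging down.

```bash
python3 - <<'E'
from h import *
plan([(*tp(-72.5,50.8,11),5),(*tp(-72.2,50.8,6),5),(*tp(-72,50.6,2.5),5)],)
E
```

```text
[[0,0.3,1.2,0.0143,0,0.0002],[0,0.3,1.2,0.0143,0,0.0002],[0,0.4,1.2,0.0144,-0.0001,0.0003],[0,0.4,1.2,0.0143,0,0.0002],[0,0.4,1.2,0.0144,-0.0001,0.0003]]
[[0,0.2,1.3,0.0174,0,-0.0],[0,0.2,1.3,0.0175,0,-0.0],[0,0.2,1.3,0.0174,0,-0.0],[0,0.2,1.3,0.0175,0,-0.0],[0,0.2,1.3,0.0174,0,-0.0]]
[[0,0.1,0.9,0.0122,0,-0.0],[0,0.1,1,0.0122,0,-0.0],[0,0.2,0.9,0.0122,0,-0.0],[0,0.2,1,0.0123,0,-0.0],[0,0.1,0.9,0.0122,0,-0.0]]
end [495.7  66.5  62.9] [177.5   0.  102.2] [0.00e+00 4.00e-01 1.30e+00 1.75e-02 1.00e-04 3.00e-04]
```

Request:
apply_moves(rows=[[0, 0.6, 1.2, 0.0143, 0, 0], [0, 0.6, 1.2, 0.0143, 0, 0], [0, 0.6, 1.2, 0.0144, 0, 0], [0, 0.5, 1.2, 0.0143, 0, 0], [0, 0.5, 1.2, 0.0144, 0, 0]])

```text
time: 11.75
tool_pos: [492.5, 65.9, 73.0]
tcp_rot: [169.2, -0.0, 102.3]
ft_force: [1.0, 0.4, -2.1]
finger_gap: 13.1
grip_force: 49.2
```

Request:
apply_moves(rows=[[0, 0.2, 1.3, 0.0174, 0, 0], [0, 0.2, 1.3, 0.0174, 0, 0], [0, 0.2, 1.3, 0.0174, 0, 0], [0, 0.2, 1.3, 0.0174, 0, 0], [0, 0.2, 1.3, 0.0174, 0, 0]])

```text
time: 12.38
tool_pos: [494.9, 66.3, 67.2]
tcp_rot: [174.1, -0.0, 102.3]
ft_force: [0.3, 0.4, -2.1]
finger_gap: 12.9
grip_force: 49.3
```

```bash
python3 - <<'E'
from h import *
tip()
s=sense();p,d=eyes.snapshot('wrist');tip()
cv2.imwrite('pics/w6.png',cv2.resize(p[80:320,60:440],(760,480))[...,::-1])
plan([(*tp(-72,50.6,2.5),5)],)
E
```

```text
t 12.375 tip [-72.   -0.1  50.6] cover eul [ 0.  -5.9  0.1] F [ 0.4  0.3 -2.1] M [ 0.02  0.03 -0.02] 12.892909392785928
t 12.425 tip [-71.9  -0.1  50.6] cover eul [-0.  -5.8  0.1] F [-1.1  0.6 -0.6] M [-0.05  0.1   0.01] 13.19161870184978
[[0,0.1,0.9,0.0116,0,0.0003],[0,0.1,0.8,0.0116,0,0.0003],[0,0.1,0.9,0.0116,0,0.0002],[0,0,0.8,0.0115,0,0.0003],[0,0.1,0.9,0.0116,-0.0001,0.0002]]
end [495.7  66.5  62.9] [177.5   0.  102.2] [0.00e+00 1.00e-01 9.00e-01 1.16e-02 1.00e-04 3.00e-04]
```

View pics/w6.png

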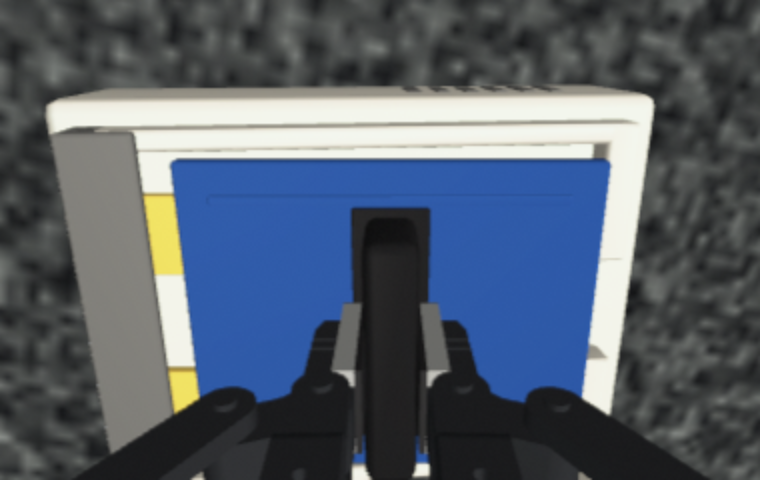

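The cover is hooked (tabs under the lip at (160,235) and (183,390)) and about 6° open. Its far edge at (605,160) is aligned with the far wall. Continuing.

Request:
apply_moves(rows=[[0, 0.1, 0.9, 0.0116, 0, 0], [0, 0.1, 0.8, 0.0116, 0, 0], [0, 0.1, 0.9, 0.0116, 0, 0], [0, 0, 0.8, 0.0115, 0, 0], [0, 0.1, 0.9, 0.0116, 0, 0]])

```text
time: 13.05
tool_pos: [495.5, 66.5, 62.9]
tcp_rot: [177.5, -0.0, 102.3]
ft_force: [0.6, 0.5, -2.4]
finger_gap: 12.7
grip_force: 49.2
```

```bash
python3 - <<'E'
from h import *
tip()
plan([(*tp(-72,50.3,0.3),5)],)
E
```

```text
t 13.05 tip [-72.2  -0.1  50.5] cover eul [ 0.  -2.5  0.1] F [ 0.7  0.4 -2.4] M [0.03 0.06 0.  ] 12.671768815034936
[[0,0.1,0.6,0.0079,0,0.0003],[0,0.1,0.6,0.0078,0,0.0003],[0,0.1,0.6,0.0079,0,0.0002],[0,0.1,0.7,0.0078,0,0.0003],[0,0.1,0.6,0.0079,-0.0001,0.0002]]
end [496.1  66.6  59.8] [179.7   0.  102.2] [0.0e+00 1.0e-01 7.0e-01 7.9e-03 1.0e-04 3.0e-04]
```

No contact on the wall top, so it is inside the rim.

Request:
apply_moves(rows=[[0, 0.1, 0.6, 0.0079, 0, 0], [0, 0.1, 0.6, 0.0079, 0, 0], [0, 0.1, 0.6, 0.0079, 0, 0], [0, 0.1, 0.6, 0.0079, 0, 0], [0, 0, 0.6, 0.0079, 0, 0]])

```text
time: 13.68
tool_pos: [496.0, 66.6, 59.9]
tcp_rot: [179.7, -0.0, 102.3]
ft_force: [-0.4, -0.9, -1.5]
finger_gap: 13.2
grip_force: 49.2
```

```bash
python3 - <<'E'
from h import *
tip()
E
```

```text
t 13.675 tip [-72.1  -0.1  50.5] cover eul [ 0.  -0.3  0.1] F [-0.6 -0.8 -1.5] M [-0.02  0.01  0.02] 13.177590058772314
```

Still free; down in small steps until the deck takes the weight.

Request:
apply_moves(rows=[[0, 0, 0.2, 0.0052, 0, 0], [0, 0, 0.2, 0, 0, 0], [0, 0, 0.2, 0, 0, 0], [0, 0, 0.2, 0, 0, 0], [0, 0, 0, 0, 0, 0]])

```text
time: 14.3
tool_pos: [495.9, 66.6, 59.2]
tcp_rot: [180.0, -0.0, 102.3]
ft_force: [-0.2, 0.0, -0.9]
finger_gap: 12.6
grip_force: 49.2
```

```bash
python3 - <<'E'
from h import *
tip()
E
```

```text
t 14.3 tip [-72.2  -0.1  50. ] cover eul [ 0.  -0.   0.1] F [-0.2  0.  -0.9] M [-0.04  0.    0.02] 12.64686799250836
```

Request:
apply_moves(rows=[[0, 0, 0.2, 0, 0, 0], [0, 0, 0.2, 0, 0, 0], [0, 0, 0.2, 0, 0, 0], [0, 0, 0.2, 0, 0, 0], [0, 0, 0, 0, 0, 0]])

```text
time: 14.92
tool_pos: [496.0, 66.6, 59.0]
tcp_rot: [180.0, -0.0, 102.3]
ft_force: [-6.7, -0.3, 7.6]
finger_gap: 12.5
grip_force: 50.5
```

```bash
python3 - <<'E'
from h import *
tip()
E
```

```text
t 14.925 tip [-72.1  -0.1  49.9] cover eul [ 0.  -0.   0.1] F [-6.6  1.2  7.6] M [0.13 0.85 0.03] 12.523419019307415
```

Deck contact, but with -x force at the far end, which suggests the plate edge touches the far wall. Easing up a bit and shifting 1.2 mm toward the rail.

Request:
apply_moves(rows=[[0, 0, -0.4, 0, 0, 0], [0, -0.4, 0, 0, 0, 0], [0, -0.4, 0, 0, 0, 0], [0, -0.4, 0, 0, 0, 0], [0, 0, 0, 0, 0, 0]])

```text
time: 15.55
tool_pos: [495.3, 66.3, 59.1]
tcp_rot: [179.9, 0.0, 102.3]
ft_force: [1.8, 0.5, 2.0]
finger_gap: 12.6
grip_force: 49.7
```

```bash
python3 - <<'E'
from h import *
tip()
s=sense();p,d=eyes.snapshot('wrist');tip()
np.savez('w7.npz',p=p,d=d)
cv2.imwrite('pics/w7.png',cv2.resize(p[80:320,60:440],(760,480))[...,::-1])
X=cloud(d,wcal(s));U=Ro.from_euler('z',-YAW,degrees=True).apply((X-O).reshape(-1,3)).reshape(X.shape)
hsv=cv2.cvtColor(p,cv2.COLOR_RGB2HSV);H,S,V=[hsv[...,i] for i in range(3)]
b=(S>130)&(H>95)&(H<125)&(abs(U[...,1])<60)&(abs(U[...,0])<75)&(U[...,2]>45)&(U[...,2]<65)
print('edges',np.percentile(U[b],[0.3,99.7],axis=0).round(1).tolist());A=np.c_[U[b][:,:2],np.ones(b.sum())];print('plane',np.linalg.lstsq(A,U[b][:,2],rcond=None)[0])
w=(S<60)&(V>150)&(U[...,0]>40)&(U[...,0]<80)&(U[...,2]>57)&(abs(U[...,1])<50);print('wall',np.percentile(U[w][:,0],[1,50,99]),w.sum())
E
```

```text
t 15.55 tip [-72.9  -0.2  49.8] cover eul [-0.  -0.1  0.1] F [1.9 0.1 2. ] M [ 0.02 -0.26 -0.  ] 12.551074783078372
t 15.6 tip [-72.9  -0.2  49.9] cover eul [-0.  -0.1  0.1] F [ 2.4 -0.2  1.5] M [ 0.06 -0.33  0.06] 12.5340167915808
edges [[-58.3, -25.9, 53.9], [59.6, 49.9, 57.6]]
plane [6.59808592e-04 1.73454376e-03 5.55977459e+01]
wall [62.93996567 67.67044545 72.22867735] 1229
```

View pics/w7.png

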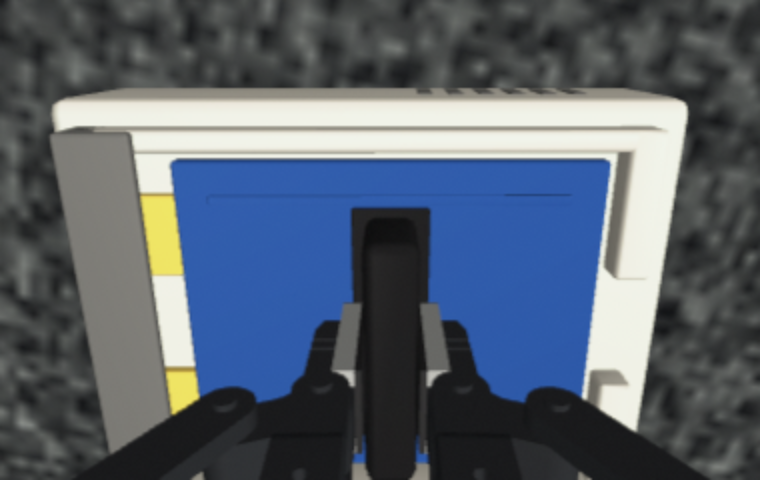

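The cover is flat (plane slope under 0.1°, top at 55.6 against 55 expected) and inside the rim. There is a gap to the far wall (610-625,160), the tabs are under the lip, and the forces are small. Letting go.

Request:
apply_moves(rows=[[0, 0, 0.2, 0, 0, 0], [0, 0, 0, 0, 0, 0], [0, 0, 0, 0, 0, 0], [0, 0, 0, 0, 0, 0], [0, 0, 0, 0, 0, 0]], grip_force=20)

```text
time: 16.23
tool_pos: [495.2, 66.3, 59.1]
tcp_rot: [179.9, 0.0, 102.3]
ft_force: [1.6, 0.5, 5.3]
finger_gap: 13.3
grip_force: 50.2
```

Request:
apply_moves(rows=[[0, 0, 0, 0, 0, 0], [0, 0, 0, 0, 0, 0], [0, 0, 0, 0, 0, 0], [0, 0, 0, 0, 0, 0], [0, 0, 0, 0, 0, 0]], fingers=40)

```text
time: 16.85
tool_pos: [494.8, 66.3, 58.5]
tcp_rot: [180.0, -0.0, 102.3]
ft_force: [0.5, -0.8, -0.5]
finger_gap: 39.9
grip_force: 0.0
```

Request:
apply_moves(rows=[[0, 0, -10, 0, 0, 0], [0, 0, -20, 0, 0, 0], [0, 0, -30, 0, 0, 0], [0, 0, -35, 0, 0, 0], [0, 0, -20, 0, 0, 0]])

```text
time: 17.48
tool_pos: [495.8, 66.3, 176.7]
tcp_rot: [179.8, 0.0, 102.3]
ft_force: [0.3, 0.6, -0.1]
finger_gap: 40.4
grip_force: 0.0
```

```bash
python3 - <<'E'
from h import *
tip()
s=sense();p,d=eyes.snapshot('wrist')
cv2.imwrite('pics/w8.png',p[...,::-1])
X=cloud(d,wcal(s));U=Ro.from_euler('z',-YAW,degrees=True).apply((X-O).reshape(-1,3)).reshape(X.shape)
hsv=cv2.cvtColor(p,cv2.COLOR_RGB2HSV);H,S,V=[hsv[...,i] for i in range(3)]
b=(S>130)&(H>95)&(H<125)&(abs(U[...,1])<60)&(abs(U[...,0])<75)&(U[...,2]>45)&(U[...,2]<90)
print('edges',np.percentile(U[b],[0.3,99.7],axis=0).round(1).tolist());A=np.c_[U[b][:,:2],np.ones(b.sum())];print('plane',np.linalg.lstsq(A,U[b][:,2],rcond=None)[0])
E
```

```text
t 17.475 tip [-72.4  -0.3 167.3] cover eul [-0.  -0.2  0.1] F [ 0.4  0.6 -0.1] M [-0.   -0.02 -0.01] 40.435588084063525
edges [[-58.2, -48.8, 53.7], [59.5, 49.1, 57.8]]
plane [ 4.14174321e-04 -3.08279656e-04  5.56545378e+01]
```

View pics/w8.png

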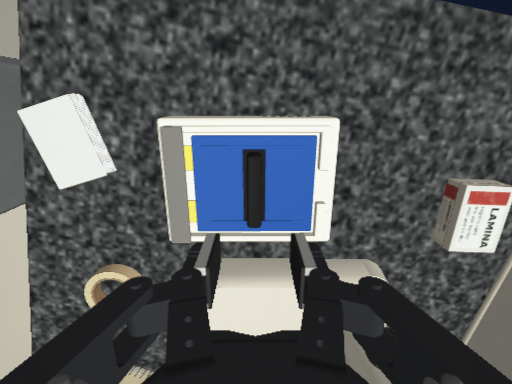

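The cover lies flat in the rim at (253,183), centred, with its tabs under the lip at (188,158) and (192,211). The gripper is clear.

```bash
python3 -c "
from bench import job
print(job.hand_in())"
```

```text
the job is handed in; nothing more can be done
None
```

The cover is back on the unit, flat inside the rim with both tabs under the lip; it was lowered by hand all the way and released, and the job was handed in after about 17.5 s.

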